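# Put the ultrasound trolley in order and correct the probe kit

### The job

The two-bay kit tray should hold two straight-headed probes, but one bay holds a fan-headed probe by mistake: move that one into the empty one-bay stock tray and put the spare straight-headed probe from the blue mat into the freed bay, leaving the correct probe in the kit where it is. Then clear the rest of the mat: stand the gel bottle upright in the round steel holder and put the grey test block upright, as it stands now, in the square metal nest. Everything must sit fully down inside its own place, set down rather than dropped.

Things in the scene. Friction and masses are not known exactly. Their poses are not given: they have to be found in the camera images.
- probe_good_mid (a point): Centre (half-way up, half-way along) of the straight-headed cordless probe that already lies correctly in one of the two kit bays; it stays there. White, 130 mm long along its x, 30 mm thick (lies flat). Handle: straight bar 28 mm wide (along its y) from x = -65 to +30 mm; head: rectangular block 46 mm wide from x = +30 to +65 mm with a flat grey face at its end. z is up
- probe_spare_mid (a point): Centre of the spare straight-headed probe, which lies flat on the blue mat at the start; same shape, size and axes as the correct probe in the kit: 130 mm long along x, 30 mm thick, handle 28 mm wide from x = -65 to +30 mm (take it by the handle, at the centre), head 46 mm wide. The mat is 4 mm thick, so this point starts 19 mm above the table. 0.2 kg
- probe_fan_mid (a point): Centre of the fan-headed probe, which lies wrongly in one of the two kit bays at the start (either one). 130 mm long along its x, 30 mm thick; handle 28 mm wide (along its y) from x = -65 to about +18 mm, then a head that spreads like a fan to about 62 mm wide, with a curved grey face at x = +65 mm. z is up. 0.2 kg. It can be taken by the handle at this centre
- gel_mid (a point): Centre, 45 mm above its underside, of the small white gel bottle standing on the blue mat: round body of 44 mm diameter up to 60 mm, shoulder to 70 mm, narrow blue nozzle up to 90 mm. z is up along its axis. 0.075 kg
- phantom_mid (a point): Centre, 22 mm above its underside, of the grey test block standing on the blue mat: 60 mm along its x, 36 mm along its y, 44 mm high, a white ring on top. 0.12 kg
- kit: Fixed two-bay kit tray, white walls and dark floor; origin at the centre of its underside on the table. 170 mm along its x, 204 mm along its y, 15 mm high. Bay floors are 5 mm above the table, walls 4 mm thick; the bays are 162 mm long (x) and 96 mm wide (y), centred at x = 0, y = +50 mm and y = -50 mm; a probe lies lengthwise in a bay, head either way. Each bay holds one probe at the start
- stock: Fixed one-bay stock tray of the same make, empty at the start; origin at the centre of its underside on the table. 170 mm along its x (the probe lies along this, head either way), 104 mm along its y, 15 mm high; floor 5 mm above the table, inside 162 x 96 mm, walls 4 mm thick
- holder: Fixed round dark steel bottle holder, an open shallow cup; origin at the centre of its underside on the table. 70 mm outer diameter, 62 mm inside, rim 22 mm above the table, floor 5 mm above the table
- nest: Fixed shallow rectangular metal nest for the test block, grey lining; origin at the centre of its underside on the table. 94 mm along its x, 88 mm along its y, rim 13 mm above the table, floor 5 mm above the table, inside 86 x 80 mm; the block stands in it with its x along the nest's x

How it is judged:
By the outcome, as a careful person would: the job done as asked, in the order asked, and still so for the second after the job is handed in, with the robot touching nothing.
It also fails if it takes over 99 s, if anything falls off the work surface, if the arm or the gripper's body presses on something with over 40 N, if the wrist force passes 120 N, or if a joint passes its speed limit or range.

### The arm

A 7-joint arm with a two-finger parallel gripper is mounted at the origin on the work surface. World frame = base frame: x ahead of the robot, y to its left, z up, the work surface at z = 0. Lengths are in m, angles in rad, forces in N, time in s.
With the tool pointing down it reaches from about 0.4 to 0.85 m from the base axis. Payload 6.9 kg.
Tool frame: the origin (TCP) lies at the very end of the fingers, on their centre line; the grasp point (between the pads) lies robot.pinch_z behind it (robot.pinch_z is the distance from the TCP to the grasp point, in m); z points along the fingers, y is the line along which they close (so a half turn about z gives the same grasp; the last joint's range is limited). The gripper opens to 85 mm and grips with 20 to 120 N. Pads are 22 mm wide; open, the fingers measure 114 mm over their backs; the gripper's body (76 mm by 85 mm) begins 54 mm behind the grasp point. The pads swing forward as they close: fully open they stand 13 mm farther back than shut.
Start: joints at [1.266, 0.507, -0.238, 1.5, 0.126, 1.149, -0.155], TCP at [0.25, -0.573, 0.231] pointing down, gripper open.
Joint ranges: [-3.08, 3.08], [-0.24, 2.05], [-1.43, 1.35], [0, 2.5], [-1.52, 4.66], [0.17, 1.96], [-2.89, 2.89]. Speed limits (rad/s): [2.39, 2.39, 3.14, 3.14, 3.14, 3.14, 3.14].

### API

Orientations are given as a rotation vector (axis times angle).
In Python, from workcell import robot, imaging gives the robot as it stands. The module is installed in compiled form; this text tells all that it offers.
- The arm moves only by the shell command python3 -m crank 'ROWS' [FORCE]. ROWS is JSON, a list of rows, each an object of numbers: "jaw": the opening, from -1 (shut) to 1 (fully open), so that 0 is half open; "dx", "dy", "dz": the shift along the tool's x, y, z normalised to -1 to 1, where 1 is 0.5 m; "yaw": the turn about the tool's z normalised to -1 to 1, where 1 is 0.5 rad. A call has exactly 8 rows; each row is the pose to reach, as a shift and turn from the pose commanded when the call began, along the tool's axes at that moment; what a row does not reach only later rows make up. A row lasts 1/12 s, in which the tool goes at most 41.7 mm and 7.16 degrees, less where a joint would pass 70% of its speed; a pose out of reach is approached as far as the arm can. A call with a number of a shift or a turn outside -1 to 1 is refused whole. A call with a gripper value outside its range is refused whole. The fingers move at their own pace and stop on an object; FORCE is the grip in N (left out, the last holds). Time passes only in rows, so rows that repeat a pose let the fingers close, or fill a call up. It gives the time, the measured TCP pose, the force, the opening and the grip force at its end, in the units of the state.
- robot.get_state(): the state, without advancing time (a new reading comes with each control period).
- imaging.grab_frame(name): name is "scene" or "top" or "wrist"; returns a dict with "image" (480x640x3 uint8, blue, green, red), "intrinsics" (3x3 intrinsics, pixels), "eye" and "attitude" of the camera in the world. Camera axes: x right, y up, looking along -z (the intrinsics and any distortion apply to the point x, -y, -z); pixel columns grow to the right and rows downward; lengths in m; the calibration is good to about 2 mm. A picture is of the moment at which its call begins. There is no depth.
- robot.job_done(): hands the job in; it is judged then, once.
The state is a dict: "clock": time; "q": joint angles; "joint_velocities": joint speeds; "joint_efforts": joint torques, N m; "tcp_pos": TCP position; "orientation": TCP orientation; "ft_force": force on the tool from outside, world axes, zero at the start; "ft_torque": the same for the moment, N m; "opening": finger opening in m; "grasp_force": force on a finger pad.
Only numpy, scipy, OpenCV 4.12 (cv2) and the standard library are available. Lean on these libraries where they do the work, as an engineer would, in place of code of your own. Each camera call takes 0.05 s, during which the arm holds its last target. There are 200 camera calls.

## Working session

There is one attempt and no reset: what is moved stays moved. The work goes in short steps, Python scripts to look and compute and a shell command to move; the robot and the scene stay as the last step left them, time stands still between calls to the robot, and variables do not carry over. Pictures are saved under pics/ and viewed, at most 14 in all, crops included, and the job is handed in when it is done.

```bash
mkdir -p pics
python3 - <<'E'
from workcell import robot, imaging
import cv2,numpy as np
s=robot.get_state();print({k:np.round(v,3).tolist() for k,v in s.items()},robot.pinch_z)
for n in("scene","top"):
    f=imaging.grab_frame(n);cv2.imwrite(f"pics/{n}0.png",f["image"]);print(n,f["intrinsics"],f["eye"],f["attitude"],[k for k in f])
E
```

```text
{'clock': 0.0, 'q': [1.266, 0.508, -0.238, 1.501, 0.126, 1.149, -0.155], 'joint_velocities': [-0.0, -0.0, 0.0, -0.002, -0.002, 0.0, 0.001], 'joint_efforts': [0.0, -62.059, -2.187, -24.965, 0.013, 0.012, -0.0], 'tcp_pos': [0.249, -0.573, 0.23], 'orientation': [-3.074, -0.64, 0.001], 'ft_force': [-0.069, -0.253, -0.153], 'ft_torque': [0.033, 0.027, 0.032], 'grasp_force': 0.0, 'opening': 0.085} 0.0187
scene [[461.83656176   0.         320.59334265]
 [  0.         461.83656176 245.95971934]
 [  0.           0.           1.        ]] [ 1.25655882 -0.11427917  0.80074511] [0.6501734  0.54249191 1.30759833] ['image', 'intrinsics', 'eye', 'attitude']
top [[444.17027063   0.         315.60369123]
 [  0.         444.17027063 239.32941708]
 [  0.           0.           1.        ]] [0.44835239 0.00721068 1.00421472] [ 0.09295003 -0.09805079 -1.58921437] ['image', 'intrinsics', 'eye', 'attitude']
```

View pics/top0.png

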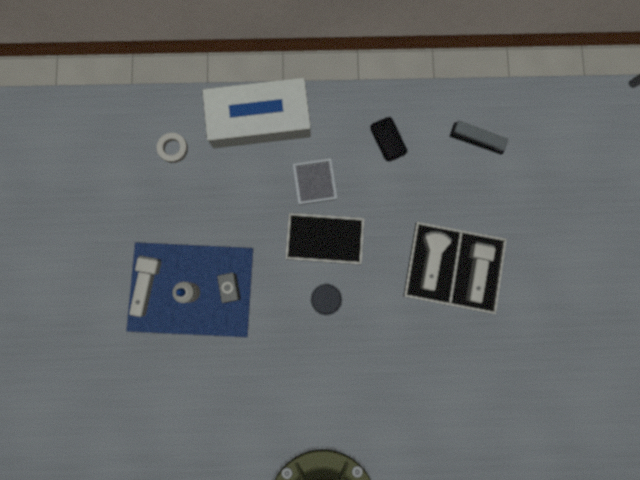

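View pics/scene0.png

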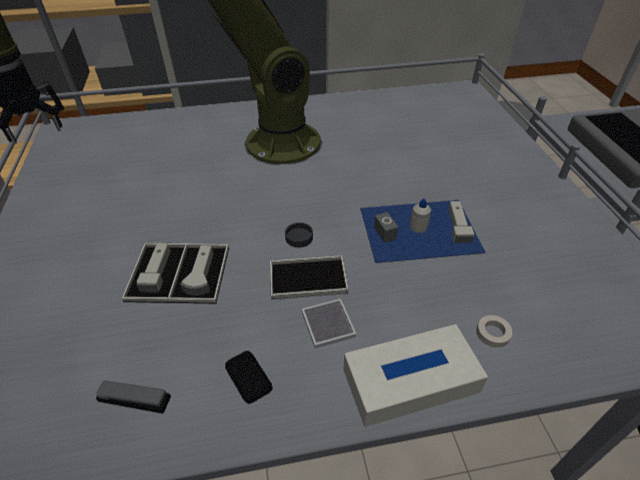

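The top view shows the fan probe in the left (+y) kit bay at about (435,260) and the good probe at (481,272). The spare is at (143,287), gel at (185,292), block at (228,288), nest at (315,181), stock at (325,238) and holder at (326,299). The scene view shows the same layout mirrored.

```bash
cat > h.py <<'E'
from workcell import robot, imaging
import cv2,numpy as np
from scipy.spatial.transform import Rotation as R
def ray(f,p):
    K=f["intrinsics"];v=np.array([(p[0]-K[0,2])/K[0,0],-(p[1]-K[1,2])/K[1,1],-1.])
    return np.array(f["eye"]),R.from_rotvec(f["attitude"]).apply(v)
def plane(f,p,z):
    e,d=ray(f,p);return e+d*(z-e[2])/d[2]
def tri(f,p,g,q):
    a,u=ray(f,p);b,v=ray(g,q);u/=np.linalg.norm(u);v/=np.linalg.norm(v)
    s,t=np.linalg.lstsq(np.c_[u,-v],b-a,rcond=None)[0]
    return (a+s*u+b+t*v)/2,np.linalg.norm(a+s*u-b-t*v)
def proj(f,P):
    c=R.from_rotvec(f["attitude"]).inv().apply(np.array(P)-f["eye"]);K=f["intrinsics"]
    return np.array([K[0,0]*c[0]/-c[2]+K[0,2],-K[1,1]*c[1]/-c[2]+K[1,2]])
def comps(mask,amin,roi,n=""):
    m=np.zeros_like(mask);x0,y0,x1,y1=roi;m[y0:y1,x0:x1]=mask[y0:y1,x0:x1]
    out=[c for c in cv2.findContours(m,cv2.RETR_EXTERNAL,cv2.CHAIN_APPROX_NONE)[0] if cv2.contourArea(c)>=amin]
    for c in out:
        r=cv2.minAreaRect(c);print(n,"A",cv2.contourArea(c),"c",np.round(r[0],1),"wh",np.round(r[1],1),"ang",round(r[2],1))
    return out
def delta(xy,z=None,yaw=None):
    """row numbers to get from the present pose to TCP xy,z, tool y-axis (closing line) at world angle yaw"""
    s=robot.get_state();o=R.from_rotvec(s["orientation"]);p=np.array(s["tcp_pos"])
    t=np.array([xy[0],xy[1],p[2] if z is None else z]);d=o.inv().apply(t-p)/.5
    y=o.apply([0,1,0]);cur=np.arctan2(y[1],y[0])
    w=0 if yaw is None else -((yaw-cur+np.pi/2)%np.pi-np.pi/2)   # tool z is down
    print("pos",np.round(p,4),"tilt",np.round(o.apply([0,0,1]),3),"closeang",round(np.degrees(cur),1),"q7",round(s["q"][6],2),"t",round(s["clock"],1))
    print("row dx dy dz yaw(x0.5rad):",np.round(d,3),round(w/.5,3))
E
python3 - <<'E'
from h import *
T=imaging.grab_frame("top");S=imaging.grab_frame("scene")
for f,n,rois in((T,"top",dict(kit=(395,215,515,320),stock=(280,208,370,268),nest=(288,152,342,208),mat=(120,235,260,345),holder=(300,275,355,325))),
  (S,"scene",dict(kit=(115,235,235,310),stock=(262,250,355,305),nest=(295,292,362,352),mat=(355,190,490,265),holder=(278,215,320,252)))):
    hsv=cv2.cvtColor(f["image"],cv2.COLOR_BGR2HSV);h,s,v=cv2.split(hsv)
    white=((v>135)&(s<60)).astype(np.uint8)*255
    for k in("kit","stock","nest"):
        m=white if k!="nest" else ((v>140)).astype(np.uint8)*255
        for c in comps(m,60,rois[k],n+" "+k):
            hull=cv2.convexHull(c);a=cv2.approxPolyDP(hull,5,True)[:,0];print("   corners",a.tolist())
        if k!="nest": comps((v<45).astype(np.uint8)*255,60,rois[k],n+" dark "+k)
    comps(((h>95)&(h<125)&(s>120)).astype(np.uint8)*255,10,rois["mat"],n+" blue")
    comps((s<75).astype(np.uint8)*255,60,rois["mat"],n+" nonblue")
    comps((v<75).astype(np.uint8)*255,60,rois["holder"],n+" holder")
    print(n,"med table",np.median(hsv[400:420,300:340].reshape(-1,3),axis=0))
x=[cv2.resize(f["image"][b:d,a:c],(800,300 ),interpolation=cv2.INTER_CUBIC) for f,(a,b,c,d) in((T,(120,235,280,295+0)),(S,(355,190,515,250)))]
T2=T["image"][230:345,115:265];S2=S["image"][185:300,345:495]
cv2.imwrite("pics/mat.png",np.hstack([cv2.resize(T2,(400,307)),cv2.resize(S2,(400,307))]))
np.savez("f0.npz",T=T["image"],S=S["image"])
E
```

```text
top kit A 365.0 c [479.1 280.1] wh [10.3 40.6] ang 9.0
top kit A 179.0 c [484.1 251.8] wh [18.3 11.3] ang 12.5
top kit A 615.0 c [436.6 261.2] wh [22.3 54.4] ang 3.5
   corners [[482, 260], [484, 282], [475, 300]]
   corners [[476, 246], [492, 248], [491, 259], [475, 255]]
   corners [[438, 234], [449, 242], [429, 288], [427, 236]]
top dark kit A 2684.0 c [477.5 271.5] wh [40.6 70.6] ang 8.7
top dark kit A 2668.0 c [433.2 262.9] wh [40.6 70. ] ang 9.2
top dark stock A 2629.5 c [324.8 237.9] wh [69.5 39.7] ang 4.1
top blue A 27.5 c [133.6 281.6] wh [ 3.3 21. ] ang 5.7
top blue A 8562.5 c [189.5 289.2] wh [119.6  87.5] ang 2.9
top nonblue A 15151.0 c [189.5 289.5] wh [109. 139.] ang 90.0
top holder A 690.5 c [326. 299.] wh [30. 30.] ang 90.0
top med table [100.  16. 115.]
scene kit A 125.0 c [147.5 278. ] wh [ 8. 21.] ang 90.0
scene kit A 428.5 c [201.4 266.7] wh [20.1 43.8] ang 26.6
scene kit A 240.0 c [155.9 257.7] wh [ 9.3 32.3] ang 23.2
   corners [[158, 274], [154, 282], [137, 281], [140, 274]]
   corners [[209, 246], [205, 282], [185, 283], [200, 247]]
   corners [[165, 244], [156, 269], [146, 271], [157, 244]]
scene dark kit A 1077.0 c [198.1 272. ] wh [40.6 58.7] ang 13.4
scene dark kit A 1027.5 c [154.3 271.5] wh [39.5 62. ] ang 18.4
scene dark stock A 1892.0 c [307.7 275.8] wh [28.4 71.5] ang 85.8
scene blue A 4256.5 c [422.3 228.4] wh [ 58.6 118.9] ang 84.8
scene nonblue A 9916.0 c [422. 227.] wh [ 74. 134.] ang 90.0
scene holder A 543.0 c [298.5 235. ] wh [24. 27.] ang 90.0
scene med table [110.   16.  107.5]
```

View pics/mat.png

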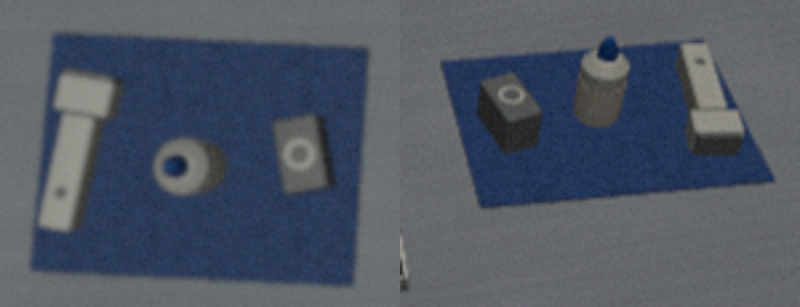

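The mat crop shows spare probe dot, ring and nozzle tip in both views. In full-image pixels (top / scene), the dot is at (137.5,302) / (457.5,208), the ring at (227,287.7) / (387,220) and the tip at (180.6,292) / (423,201).

```bash
cat > m.py <<'E'
from h import *
T=imaging.grab_frame("top");S=imaging.grab_frame("scene")
for n,p,q in(("spare dot",(137.5,302),(457.5,208.2)),("ring",(227.1,287.7),(387,220.2)),("nozzle",(180.6,292.2),(423,200.7)),("stock dark",(324.8,237.9),(307.7,275.8)),("holder",(326,299),(298.5,235))):
    P,e=tri(T,p,S,q);print(n,P.round(4),"miss",round(e,4))
h,s,v=cv2.split(cv2.cvtColor(T["image"],cv2.COLOR_BGR2HSV))
def axis(n,p,z,l):   # world pose from minAreaRect on plane z
    B=np.array([plane(T,q,z)[:2] for q in cv2.boxPoints(p)]);c=B.mean(0);e=B[1]-B[0],B[2]-B[1];L=max(e,key=np.linalg.norm)
    print(n,"c",c.round(4),"size",[round(np.linalg.norm(k),4) for k in e],"long-axis deg",round(np.degrees(np.arctan2(L[1],L[0]))%180,1),l)
W=((v>115)&(s<60)).astype(np.uint8)*255
for n,roi,z,m in(("spare",(125,250,165,325),.034,W),("block",(212,268,245,306),.048,((s<70)&(v>70)).astype(np.uint8)*255),
  ("fan",(417,226,455,296),.035,W),("good",(463,238,498,306),.035,W),
  ("bayL",(395,215,515,320),.010,((v<45)*255).astype(np.uint8)),("stock",(280,208,370,268),.010,((v<45)*255).astype(np.uint8)),
  ("nest",(288,152,342,208),.013,((v>133)*255).astype(np.uint8)),("holder",(300,275,355,325),.022,((v<80)*255).astype(np.uint8))):
    for c in comps(m,100,roi,n): axis(n,cv2.minAreaRect(c),z,"")
E
python3 m.py
```

```text
spare dot [0.4382 0.3913 0.0348] miss 0.0021
ring [0.4647 0.1954 0.0502] miss 0.0029
nozzle [0.457  0.2826 0.0913] miss 0.0038
stock dark [ 0.5721 -0.0176  0.012 ] miss 0.0008
holder [ 0.4357 -0.0174  0.0117] miss 0.0002
spare A 696.0 c [141.6 287. ] wh [19.6 57.9] ang 11.3
spare c [0.4705 0.3825] size [np.float64(0.124), np.float64(0.0432)] long-axis deg 170.2 
block A 427.0 c [226.8 287.5] wh [28.6 16.6] ang 80.0
block c [0.4649 0.1951] size [np.float64(0.0355), np.float64(0.0611)] long-axis deg 10.1 
fan A 713.0 c [436.5 261.2] wh [23.3 56.2] ang 2.5
fan c [ 0.5134 -0.2605] size [np.float64(0.1232), np.float64(0.0513)] long-axis deg 174.6 
good A 683.0 c [479.7 273. ] wh [19.8 56.3] ang 11.3
good c [ 0.4856 -0.3533] size [np.float64(0.1237), np.float64(0.0432)] long-axis deg 165.2 
bayL A 2687.0 c [477.5 271.5] wh [40.5 70.3] ang 8.7
bayL A 2672.0 c [433.2 263. ] wh [40.7 70.1] ang 9.3
bayL c [ 0.4903 -0.358 ] size [np.float64(0.1584), np.float64(0.091)] long-axis deg 167.9 
bayL c [ 0.5113 -0.2598] size [np.float64(0.1583), np.float64(0.0916)] long-axis deg 168.1 
stock A 2627.0 c [324.8 238. ] wh [69.5 39.6] ang 4.1
stock c [ 0.5724 -0.0179] size [np.float64(0.0901), np.float64(0.1575)] long-axis deg 84.7 
holder A 712.0 c [326. 299.] wh [30. 30.] ang 90.0
holder c [ 0.4359 -0.0173] size [np.float64(0.066), np.float64(0.0652)] long-axis deg 88.8
```

```bash
python3 -c "
from h import *
delta((.513,-.262),.2,np.radians(80))
f=imaging.grab_frame('wrist');e=np.array(f['eye']);s=robot.get_state();o=R.from_rotvec(s['orientation'])
print('cam in tool',o.inv().apply(e-s['tcp_pos']),(o.inv()*R.from_rotvec(f['attitude'])).as_matrix().round(2),f['intrinsics'][0,0])
T=imaging.grab_frame('top');g=T['image'];c=cv2.cvtColor(g,cv2.COLOR_BGR2GRAY)[150:212,286:345]
m=cv2.threshold(c,0,255,cv2.THRESH_OTSU);print(m[0]);cs=comps(m[1],50,(0,0,60,62),'nest')
for k in cs:
  r=cv2.minAreaRect(k);print(plane(T,(r[0][0]+286,r[0][1]+150),.012), np.array([plane(T,q+[286,150],.013)[:2] for q in cv2.boxPoints(r)]).round(3).tolist())
"
```

```text
pos [ 0.2495 -0.5729  0.231 ] tilt [-0.     0.001 -1.   ] closeang -66.5 q7 -0.15 t 0.3
row dx dy dz yaw(x0.5rad): [ 0.731 -0.36   0.062] 1.171
cam in tool [ 0.0823473   0.00025818 -0.1431161 ] [[-0.    0.95  0.32]
 [ 1.    0.    0.  ]
 [ 0.    0.32 -0.95]] 332.33259322118107
99.0
nest A 3538.0 c [29.  30.5] wh [61. 58.] ang 90.0
[0.70478466 0.00131789 0.012     ] [[0.778, 0.067], [0.775, -0.067], [0.632, -0.063], [0.635, 0.068]]
```

```bash
python3 -m crank '[{"dx":0.36,"dy":-0.18,"yaw":1,"jaw":0.18},{"dx":0.73,"dy":-0.36,"yaw":1,"jaw":0.18},{"dx":0.73,"dy":-0.36,"yaw":1,"jaw":0.18},{"dx":0.73,"dy":-0.36,"yaw":1,"jaw":0.18},{"dx":0.73,"dy":-0.36,"yaw":1,"jaw":0.18},{"dx":0.73,"dy":-0.36,"yaw":1,"jaw":0.18},{"dx":0.73,"dy":-0.36,"yaw":1,"jaw":0.18},{"dx":0.73,"dy":-0.36,"yaw":1,"jaw":0.18}]' 40; python3 -c "
from h import *
delta((.513,-.262),.2,np.radians(80));print(robot.get_state()['opening'])"
```

```text
pos [ 0.2495 -0.5729  0.2312] tilt [-0.  0. -1.] closeang -66.5 q7 -0.15 t 0.4
row dx dy dz yaw(x0.5rad): [ 0.731 -0.36   0.062] 1.171
0.08559535262088123schema error: expected keys jaw, dx, dy, dz, yaw
```

All five keys are required in every row.

```bash
python3 -m crank '[{"dx":0.73,"dy":-0.36,"dz":0,"yaw":1,"jaw":0.18},{"dx":0.73,"dy":-0.36,"dz":0,"yaw":1,"jaw":0.18},{"dx":0.73,"dy":-0.36,"dz":0,"yaw":1,"jaw":0.18},{"dx":0.73,"dy":-0.36,"dz":0,"yaw":1,"jaw":0.18},{"dx":0.73,"dy":-0.36,"dz":0,"yaw":1,"jaw":0.18},{"dx":0.73,"dy":-0.36,"dz":0,"yaw":1,"jaw":0.18},{"dx":0.73,"dy":-0.36,"dz":0,"yaw":1,"jaw":0.18},{"dx":0.73,"dy":-0.36,"dz":0,"yaw":1,"jaw":0.18}]' 40; python3 -c "
from h import *
delta((.513,-.262),.2,np.radians(80));print(robot.get_state()['opening'])"
```

```text
clock: 1.07
tcp_pos: [0.4657, -0.3169, 0.2316]
orientation: [3.138, -0.14, 0.001]
ft_force: [0.9, -0.8, -0.1]
opening: 0.0504
grasp_force: 0.0
pos [ 0.4657 -0.3169  0.2316] tilt [ 0. -0. -1.] closeang -95.1 q7 -1.19 t 1.1
row dx dy dz yaw(x0.5rad): [ 0.084 -0.118  0.063] 0.171
0.050399078230749766
```

```bash
python3 -m crank '[{"dx":0.084,"dy":-0.118,"dz":0.06,"yaw":0.17,"jaw":0.18},{"dx":0.084,"dy":-0.118,"dz":0.06,"yaw":0.17,"jaw":0.18},{"dx":0.084,"dy":-0.118,"dz":0.06,"yaw":0.17,"jaw":0.18},{"dx":0.084,"dy":-0.118,"dz":0.06,"yaw":0.17,"jaw":0.18},{"dx":0.084,"dy":-0.118,"dz":0.06,"yaw":0.17,"jaw":0.18},{"dx":0.084,"dy":-0.118,"dz":0.06,"yaw":0.17,"jaw":0.18},{"dx":0.084,"dy":-0.118,"dz":0.06,"yaw":0.17,"jaw":0.18},{"dx":0.084,"dy":-0.118,"dz":0.06,"yaw":0.17,"jaw":0.18}]'; python3 -c "
from h import *
delta((.513,-.262),.006,np.radians(80))
f=imaging.grab_frame('wrist');cv2.imwrite('pics/w1.png',f['image'])
print(proj(f,(.513,-.26,.035)))"
```

```text
clock: 1.73
tcp_pos: [0.5111, -0.265, 0.2018]
orientation: [3.129, -0.277, 0.001]
ft_force: [-1.0, -0.1, 1.4]
opening: 0.0503
grasp_force: 0.0
pos [ 0.5111 -0.265   0.2018] tilt [ 0.001 -0.001 -1.   ] closeang -100.1 q7 -1.39 t 1.7
row dx dy dz yaw(x0.5rad): [ 0.002 -0.007  0.392] -0.004
[315.53577262 218.39184027]
```

View pics/w1.png

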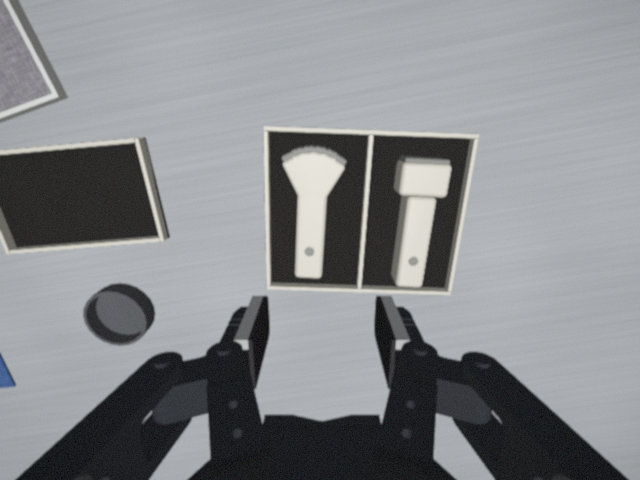

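The wrist view shows the fan probe: tail about (309,278), handle up to about (313,195), head arc to (314,148). Kit rim corners are (265,127), (478,135), (450,294) and (268,289).

```bash
cat > probe.py <<'E'
from h import *
def probe(f,roi,z,thr=150,r0=0.,r1=1.):
    """handle axis of a white probe in a view: bright top-face mask, cast to plane z, PCA-type box"""
    g=cv2.GaussianBlur(f["image"],(3,3),0).min(axis=2);m=(g>thr).astype(np.uint8)*255
    cs=comps(m,200,roi,"probe");c=max(cs,key=cv2.contourArea)
    P=np.array([plane(f,p,z)[:2] for p in c[:,0]]);(cx,cy),wh,_=cv2.minAreaRect(P.astype(np.float32)*1000)
    print("world box c",round(cx,1),round(cy,1),"wh",np.round(wh,1));return P
def handle(P,ax_deg,tail,L=.13):
    """points within 75 mm of the tail side -> handle centre line"""
    a=np.radians(ax_deg)
    for _ in range(3):
        u=np.array([np.cos(a),np.sin(a)]);n=np.array([-u[1],u[0]]);s=P@u;w=P@n;s0=s.min() # u points tail->head
        sel=(s>s0+.008)&(s<s0+.072);up=sel&(w>np.median(w[sel].reshape(-1)));
        mid=(w[sel].max()+w[sel].min())/2
        k1=np.polyfit(s[sel&(w>mid)],w[sel&(w>mid)],1);k2=np.polyfit(s[sel&(w<mid)],w[sel&(w<mid)],1)
        a+=np.arctan((k1[0]+k2[0])/2)
    k=(k1+k2)/2;sc=s0+L/2;c=u*sc+n*np.polyval(k,sc)
    print("handle width",round(np.polyval(k1,sc)-np.polyval(k2,sc),4),"length",round(s.max()-s0,4),"centre",c.round(4),"axis deg",round(np.degrees(a),1));return c,a
E
python3 - <<'E'
from probe import *
f=imaging.grab_frame("wrist")
P=probe(f,(275,140,355,285),.035);c,a=handle(P,-10,0)
P2=probe(f,(385,145,460,287),.035)
k=np.array([plane(f,p,.015)[:2] for p in((265,127),(478,135),(450,294),(268,289))]);print(k.round(4),"kit c",k.mean(0).round(4),[np.linalg.norm(k[i]-k[(i+1)%4]).round(3) for i in range(4)])
# height check: fan tail end against top view
T=imaging.grab_frame("top");print(proj(T,(*c,.035)))
delta(c,.006,a+np.pi/2)
E
```

```text
probe A 4207.5 c [319.  212.2] wh [128.8  59.5] ang 83.7
world box c 514.6 -258.9 wh [ 54.9 126.2]
handle width 0.0255 length 0.1266 centre [ 0.5169 -0.2562] axis deg -13.6
probe A 294.0 c [454. 256.] wh [60. 10.] ang 90.0
probe A 3871.0 c [418.6 224.1] wh [ 47.7 127.6] ang 8.1
world box c 486.5 -355.3 wh [ 44.3 126.1]
[[ 0.6033 -0.2278]
 [ 0.561  -0.4244]
 [ 0.3969 -0.3894]
 [ 0.4383 -0.1923]] kit c [ 0.4999 -0.3085] [np.float64(0.201), np.float64(0.168), np.float64(0.201), np.float64(0.169)]
[434.49114263 259.39662351]
pos [ 0.5114 -0.2643  0.2015] tilt [ 0. -0. -1.] closeang -100.0 q7 -1.39 t 1.9
row dx dy dz yaw(x0.5rad): [ 0.008 -0.018  0.391] 0.124
```

```bash
python3 -m crank '[{"dx":0.008,"dy":-0.018,"dz":0.08,"yaw":0.12,"jaw":0.18},{"dx":0.008,"dy":-0.018,"dz":0.16,"yaw":0.12,"jaw":0.18},{"dx":0.008,"dy":-0.018,"dz":0.22,"yaw":0.12,"jaw":0.18},{"dx":0.008,"dy":-0.018,"dz":0.26,"yaw":0.12,"jaw":0.18},{"dx":0.008,"dy":-0.018,"dz":0.3,"yaw":0.12,"jaw":0.18},{"dx":0.008,"dy":-0.018,"dz":0.3,"yaw":0.12,"jaw":0.18},{"dx":0.008,"dy":-0.018,"dz":0.3,"yaw":0.12,"jaw":0.18},{"dx":0.008,"dy":-0.018,"dz":0.3,"yaw":0.12,"jaw":0.18}]'; python3 -c "
from h import *
f=imaging.grab_frame('wrist');cv2.imwrite('pics/w2.png',f['image'])
delta((.5169,-.2562),.006,np.radians(76.4))"
```

```text
clock: 2.55
tcp_pos: [0.5178, -0.2559, 0.0524]
orientation: [3.12, -0.367, 0.002]
ft_force: [-0.4, -0.6, 0.3]
opening: 0.0506
grasp_force: 0.0
pos [ 0.5181 -0.256   0.0528] tilt [ 0.002 -0.001 -1.   ] closeang -103.4 q7 -1.5 t 2.6
row dx dy dz yaw(x0.5rad): [-0.002  0.001  0.094] 0.006
```

View pics/w2.png

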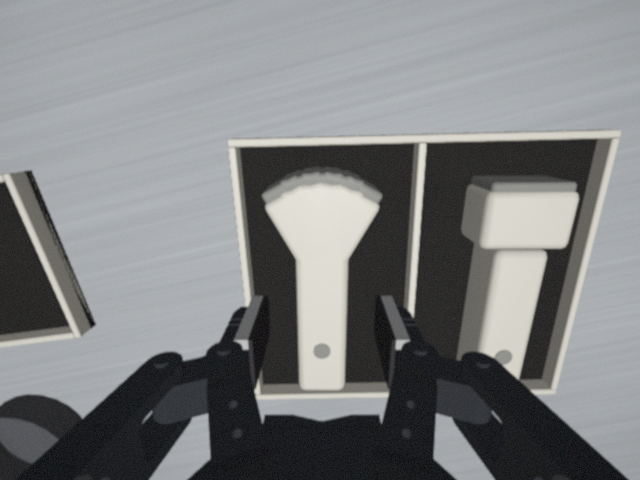

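The handle is centred between the fingers (axis about column 322, fingers at 267 and 378). I descend and grip.

```bash
python3 -m crank '[{"dx":-0.002,"dy":0.001,"dz":0.04,"yaw":0,"jaw":0.18},{"dx":-0.002,"dy":0.001,"dz":0.07,"yaw":0,"jaw":0.18},{"dx":-0.002,"dy":0.001,"dz":0.092,"yaw":0,"jaw":0.18},{"dx":-0.002,"dy":0.001,"dz":0.092,"yaw":0,"jaw":0.18},{"dx":-0.002,"dy":0.001,"dz":0.092,"yaw":0,"jaw":-0.6},{"dx":-0.002,"dy":0.001,"dz":0.092,"yaw":0,"jaw":-0.6},{"dx":-0.002,"dy":0.001,"dz":0.092,"yaw":0,"jaw":-0.6},{"dx":-0.002,"dy":0.001,"dz":0.092,"yaw":0,"jaw":-0.6}]' 40; python3 -m crank '[{"dx":0,"dy":0,"dz":0,"yaw":0,"jaw":-0.6},{"dx":0,"dy":0,"dz":0,"yaw":0,"jaw":-0.6},{"dx":0,"dy":0,"dz":-0.04,"yaw":0,"jaw":-0.6},{"dx":0,"dy":0,"dz":-0.08,"yaw":0,"jaw":-0.6},{"dx":0,"dy":0,"dz":-0.14,"yaw":0,"jaw":-0.6},{"dx":0,"dy":0,"dz":-0.2,"yaw":0,"jaw":-0.6},{"dx":0,"dy":0,"dz":-0.2,"yaw":0,"jaw":-0.6},{"dx":0,"dy":0,"dz":-0.2,"yaw":0,"jaw":-0.6}]';python3 -c "
from h import *
delta((.5724,-.0179),.1,np.radians(-5.3))"
```

```text
clock: 3.27
tcp_pos: [0.5169, -0.256, 0.0065]
orientation: [3.12, -0.367, 0.003]
ft_force: [-1.1, 0.2, 5.3]
opening: 0.0271
grasp_force: 41.2
clock: 3.93
tcp_pos: [0.517, -0.2562, 0.1071]
orientation: [3.119, -0.367, 0.006]
ft_force: [0.8, -0.2, -2.1]
opening: 0.0268
grasp_force: 40.6
pos [ 0.517  -0.2562  0.1071] tilt [ 0.003 -0.002 -1.   ] closeang -103.4 q7 -1.49 t 3.9
row dx dy dz yaw(x0.5rad): [-0.003 -0.489  0.014] 2.858
```

```bash
python3 -m crank '[{"dx":-0.003,"dy":-0.489,"dz":0,"yaw":-1,"jaw":-0.6},{"dx":-0.003,"dy":-0.489,"dz":0,"yaw":-1,"jaw":-0.6},{"dx":-0.003,"dy":-0.489,"dz":0,"yaw":-1,"jaw":-0.6},{"dx":-0.003,"dy":-0.489,"dz":0,"yaw":-1,"jaw":-0.6},{"dx":-0.003,"dy":-0.489,"dz":0,"yaw":-1,"jaw":-0.6},{"dx":-0.003,"dy":-0.489,"dz":0,"yaw":-1,"jaw":-0.6},{"dx":-0.003,"dy":-0.489,"dz":0,"yaw":-1,"jaw":-0.6},{"dx":-0.003,"dy":-0.489,"dz":0,"yaw":-1,"jaw":-0.6}]' >/dev/null; python3 -m crank '[{"dx":0,"dy":0,"dz":0,"yaw":-0.25,"jaw":-0.6},{"dx":0,"dy":0,"dz":0,"yaw":-0.5,"jaw":-0.6},{"dx":0,"dy":0,"dz":0,"yaw":-0.75,"jaw":-0.6},{"dx":0,"dy":0,"dz":0,"yaw":-1,"jaw":-0.6},{"dx":0,"dy":0,"dz":0,"yaw":-1,"jaw":-0.6},{"dx":0,"dy":0,"dz":0,"yaw":-1,"jaw":-0.6},{"dx":0,"dy":0,"dz":0,"yaw":-1,"jaw":-0.6},{"dx":0,"dy":0,"dz":0,"yaw":-1,"jaw":-0.6}]' > /dev/null;python3 -m crank '[{"dx":0,"dy":0,"dz":0,"yaw":-0.25,"jaw":-0.6},{"dx":0,"dy":0,"dz":0,"yaw":-0.5,"jaw":-0.6},{"dx":0,"dy":0,"dz":0,"yaw":-0.75,"jaw":-0.6},{"dx":0,"dy":0,"dz":0,"yaw":-1,"jaw":-0.6},{"dx":0,"dy":0,"dz":0,"yaw":-1,"jaw":-0.6},{"dx":0,"dy":0,"dz":0,"yaw":-1,"jaw":-0.6},{"dx":0,"dy":0,"dz":0,"yaw":-1,"jaw":-0.6},{"dx":0,"dy":0,"dz":0,"yaw":-1,"jaw":-0.6}]';python3 -c "
from h import *
delta((.5724,-.0179),.007,np.radians(-5.3))"
```

```text
clock: 5.93
tcp_pos: [0.5714, -0.0175, 0.1053]
orientation: [2.536, 1.854, -0.0]
ft_force: [-0.2, 0.9, -2.0]
opening: 0.0273
grasp_force: 40.5
pos [ 0.5714 -0.0175  0.1053] tilt [ 0. -0. -1.] closeang -17.7 q7 -0.72 t 5.9
row dx dy dz yaw(x0.5rad): [-0.     0.002  0.197] -0.432
```

```bash
python3 -m crank '[{"dx":0,"dy":0.002,"dz":0,"yaw":-0.22,"jaw":-0.6},{"dx":0,"dy":0.002,"dz":0.05,"yaw":-0.43,"jaw":-0.6},{"dx":0,"dy":0.002,"dz":0.1,"yaw":-0.43,"jaw":-0.6},{"dx":0,"dy":0.002,"dz":0.14,"yaw":-0.43,"jaw":-0.6},{"dx":0,"dy":0.002,"dz":0.16,"yaw":-0.43,"jaw":-0.6},{"dx":0,"dy":0.002,"dz":0.17,"yaw":-0.43,"jaw":-0.6},{"dx":0,"dy":0.002,"dz":0.17,"yaw":-0.43,"jaw":-0.6},{"dx":0,"dy":0.002,"dz":0.17,"yaw":-0.43,"jaw":-0.6}]'; python3 -c "
from h import *
delta((.5724,-.0179),.0065,np.radians(-5.3))
T=imaging.grab_frame('wrist');cv2.imwrite('pics/w3.png',T['image'])"
```

```text
clock: 6.6
tcp_pos: [0.5729, -0.0175, 0.021]
orientation: [2.319, 2.118, 0.001]
ft_force: [0.7, -0.4, -0.9]
opening: 0.0273
grasp_force: 40.5
pos [ 0.5729 -0.0175  0.021 ] tilt [ 0.001  0.    -1.   ] closeang -5.2 q7 -0.63 t 6.6
row dx dy dz yaw(x0.5rad): [-0.001 -0.001  0.029] 0.004
```

View pics/w3.png

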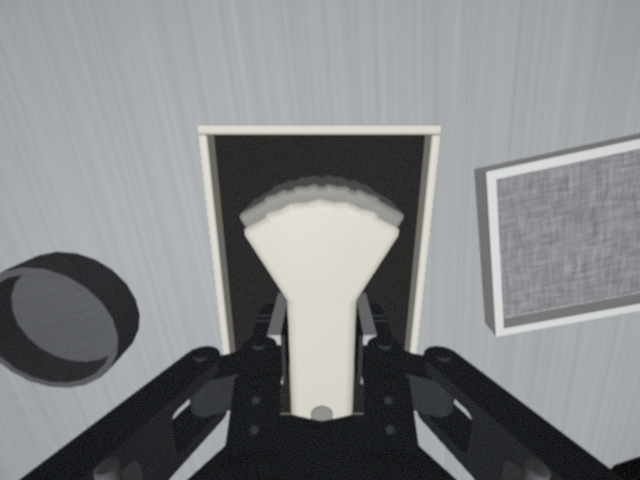

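The fan probe is over the stock bay, centred: head spans columns 243–402, bay inner walls are at 213 and 430. I lower, release and rise.

```bash
python3 -m crank '[{"dx":0,"dy":0,"dz":0.01,"yaw":0,"jaw":-0.6},{"dx":0,"dy":0,"dz":0.018,"yaw":0,"jaw":-0.6},{"dx":0,"dy":0,"dz":0.024,"yaw":0,"jaw":-0.6},{"dx":0,"dy":0,"dz":0.029,"yaw":0,"jaw":-0.6},{"dx":0,"dy":0,"dz":0.029,"yaw":0,"jaw":-0.6},{"dx":0,"dy":0,"dz":0.029,"yaw":0,"jaw":-0.6},{"dx":0,"dy":0,"dz":0.029,"yaw":0,"jaw":-0.6},{"dx":0,"dy":0,"dz":0.029,"yaw":0,"jaw":-0.6}]';  python3 -m crank '[{"dx":0,"dy":0,"dz":0,"yaw":0,"jaw":-0.2},{"dx":0,"dy":0,"dz":0,"yaw":0,"jaw":0.1},{"dx":0,"dy":0,"dz":0,"yaw":0,"jaw":0.1},{"dx":0,"dy":0,"dz":0,"yaw":0,"jaw":0.1},{"dx":0,"dy":0,"dz":-0.06,"yaw":0,"jaw":0.1},{"dx":0,"dy":0,"dz":-0.14,"yaw":0,"jaw":0.1},{"dx":0,"dy":0,"dz":-0.22,"yaw":0,"jaw":0.1},{"dx":0,"dy":0,"dz":-0.3,"yaw":0,"jaw":0.1}]';python3 - <<'E'
from probe import *
T=imaging.grab_frame('top');print("spare");P=probe(T,(125,250,165,325),.034,115);c,a=handle(P,-10,0)
S=imaging.grab_frame('scene');print("stock fan in scene");probe(S,(262,250,355,305),.035,120)
delta(c,.2,a+np.pi/2)
E
```

```text
clock: 7.32
tcp_pos: [0.5724, -0.018, 0.0064]
orientation: [2.319, 2.119, -0.0]
ft_force: [-2.1, -0.4, 6.4]
opening: 0.0277
grasp_force: 41.7
clock: 7.98
tcp_pos: [0.5718, -0.0176, 0.1572]
orientation: [-2.318, -2.119, 0.001]
ft_force: [0.5, -0.8, -0.2]
opening: 0.0467
grasp_force: 0.0
spare
probe A 733.0 c [143.1 286.9] wh [20.1 58.1] ang 7.6
probe A 207.0 c [128. 286.] wh [72.  6.] ang 90.0
world box c 471.0 379.2 wh [ 44.  124.3]
handle width 0.0245 length 0.1248 centre [0.4739 0.3833] axis deg -11.3
stock fan in scene
probe A 429.0 c [306.  266.6] wh [54. 16.] ang 1.2
world box c 564.0 -18.9 wh [120.6  48.4]
pos [ 0.5758 -0.0168  0.1622] tilt [ 0.011  0.    -1.   ] closeang -5.2 q7 -0.49 t 8.1
row dx dy dz yaw(x0.5rad): [ 0.779 -0.274 -0.077] -2.927
```

```bash
python3 -m crank '[{"dx":0.779,"dy":-0.274,"dz":-0.08,"yaw":-1,"jaw":0.18},{"dx":0.779,"dy":-0.274,"dz":-0.08,"yaw":-1,"jaw":0.18},{"dx":0.779,"dy":-0.274,"dz":-0.08,"yaw":-1,"jaw":0.18},{"dx":0.779,"dy":-0.274,"dz":-0.08,"yaw":-1,"jaw":0.18},{"dx":0.779,"dy":-0.274,"dz":-0.08,"yaw":-1,"jaw":0.18},{"dx":0.779,"dy":-0.274,"dz":-0.08,"yaw":-1,"jaw":0.18},{"dx":0.779,"dy":-0.274,"dz":-0.08,"yaw":-1,"jaw":0.18},{"dx":0.779,"dy":-0.274,"dz":-0.08,"yaw":-1,"jaw":0.18}]'; python3 -c "
from h import *
delta((.472,.382),.2,np.radians(79))"
```

```text
clock: 8.75
tcp_pos: [0.49, 0.3053, 0.1878]
orientation: [1.723, 2.627, -0.001]
ft_force: [1.1, 0.4, -0.2]
opening: 0.0504
grasp_force: 0.0
pos [0.49   0.3053 0.1878] tilt [-0. -0. -1.] closeang 23.5 q7 -0.63 t 8.8
row dx dy dz yaw(x0.5rad): [ 0.155  0.028 -0.024] -1.938
```

```bash
python3 -m crank '[{"dx":0.155,"dy":0.028,"dz":-0.02,"yaw":-0.25,"jaw":0.18},{"dx":0.155,"dy":0.028,"dz":-0.02,"yaw":-0.5,"jaw":0.18},{"dx":0.155,"dy":0.028,"dz":-0.02,"yaw":-0.75,"jaw":0.18},{"dx":0.155,"dy":0.028,"dz":-0.02,"yaw":-1,"jaw":0.18},{"dx":0.155,"dy":0.028,"dz":-0.02,"yaw":-1,"jaw":0.18},{"dx":0.155,"dy":0.028,"dz":-0.02,"yaw":-1,"jaw":0.18},{"dx":0.155,"dy":0.028,"dz":-0.02,"yaw":-1,"jaw":0.18},{"dx":0.155,"dy":0.028,"dz":-0.02,"yaw":-1,"jaw":0.18}]' >/dev/null; python3 -m crank '[{"dx":0,"dy":0,"dz":0,"yaw":-0.25,"jaw":0.18},{"dx":0,"dy":0,"dz":0,"yaw":-0.5,"jaw":0.18},{"dx":0,"dy":0,"dz":0,"yaw":-0.75,"jaw":0.18},{"dx":0,"dy":0,"dz":0,"yaw":-0.94,"jaw":0.18},{"dx":0,"dy":0,"dz":0,"yaw":-0.94,"jaw":0.18},{"dx":0,"dy":0,"dz":0,"yaw":-0.94,"jaw":0.18},{"dx":0,"dy":0,"dz":0,"yaw":-0.94,"jaw":0.18},{"dx":0,"dy":0,"dz":0,"yaw":-0.94,"jaw":0.18}]'; python3 -c "
from probe import *
delta((.472,.382),.006,np.radians(79))
f=imaging.grab_frame('wrist');cv2.imwrite('pics/w4.png',f['image']);np.set_printoptions(precision=4)
p=proj(f,(.472,.382,.034));print(p)
x,y=p.astype(int);P=probe(f,(x-55,y-90,x+55,y+90),.034,150);c,a=handle(P,-11,0);delta(c,.006,a+np.pi/2)"
```

```text
clock: 10.08
tcp_pos: [0.4728, 0.3803, 0.1981]
orientation: [0.304, 3.127, -0.0]
ft_force: [-1.3, 0.2, 0.5]
opening: 0.0504
grasp_force: 0.0
pos [0.4728 0.3803 0.1981] tilt [ 0. -0. -1.] closeang 78.9 q7 0.08 t 10.1
row dx dy dz yaw(x0.5rad): [0.002 0.003 0.384] -0.004
[323.5491 219.533 ]
probe A 3938.0 c [325. 214.] wh [128.  44.] ang 90.0
probe A 3499.5 c [323.5 218.5] wh [179. 107.] ang 90.0
world box c 470.9 383.8 wh [ 44.4 125.4]
handle width 0.0257 length 0.1256 centre [0.4731 0.3836] axis deg -11.5
pos [0.4728 0.3804 0.1981] tilt [ 0. -0. -1.] closeang 78.9 q7 0.09 t 10.1
row dx dy dz yaw(x0.5rad): [0.001 0.006 0.384] 0.016
```

View pics/w4.png

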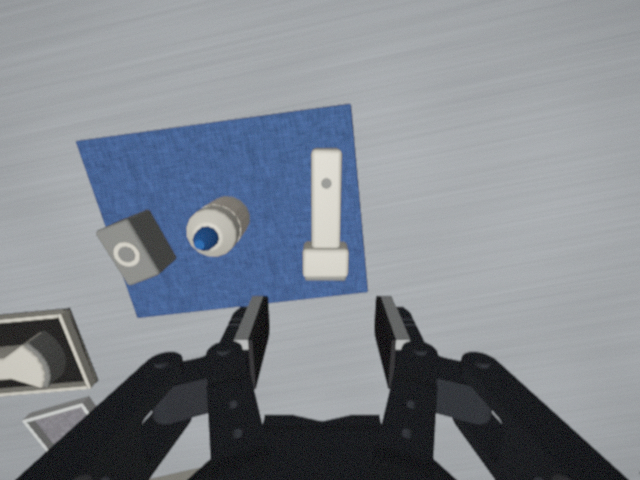

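The spare lies at columns 303–348, rows 150–280, nicely centred with head nearest the camera bottom. The gel is at (218,228) and the block at (137,247).

```bash
python3 -m crank '[{"dx":0.004,"dy":0.006,"dz":0.08,"yaw":0.016,"jaw":0.18},{"dx":0.004,"dy":0.006,"dz":0.16,"yaw":0.016,"jaw":0.18},{"dx":0.004,"dy":0.006,"dz":0.24,"yaw":0.016,"jaw":0.18},{"dx":0.004,"dy":0.006,"dz":0.3,"yaw":0.016,"jaw":0.18},{"dx":0.004,"dy":0.006,"dz":0.34,"yaw":0.016,"jaw":0.18},{"dx":0.004,"dy":0.006,"dz":0.37,"yaw":0.016,"jaw":0.18},{"dx":0.004,"dy":0.006,"dz":0.384,"yaw":0.016,"jaw":0.18},{"dx":0.004,"dy":0.006,"dz":0.384,"yaw":0.016,"jaw":0.18}]' 40; python3 -m crank '[{"dx":0,"dy":0,"dz":0,"yaw":0,"jaw":-0.6},{"dx":0,"dy":0,"dz":0,"yaw":0,"jaw":-0.6},{"dx":0,"dy":0,"dz":0,"yaw":0,"jaw":-0.6},{"dx":0,"dy":0,"dz":0,"yaw":0,"jaw":-0.6},{"dx":0,"dy":0,"dz":0,"yaw":0,"jaw":-0.6},{"dx":0,"dy":0,"dz":-0.04,"yaw":0,"jaw":-0.6},{"dx":0,"dy":0,"dz":-0.1,"yaw":0,"jaw":-0.6},{"dx":0,"dy":0,"dz":-0.18,"yaw":0,"jaw":-0.6}]';  python3 -m crank '[{"dx":0,"dy":0,"dz":-0.08,"yaw":0,"jaw":-0.6},{"dx":0,"dy":0,"dz":-0.16,"yaw":0,"jaw":-0.6},{"dx":0,"dy":0,"dz":-0.18,"yaw":0,"jaw":-0.6},{"dx":0,"dy":0,"dz":-0.18,"yaw":0,"jaw":-0.6},{"dx":0,"dy":0,"dz":-0.18,"yaw":0,"jaw":-0.6},{"dx":0,"dy":0,"dz":-0.18,"yaw":0,"jaw":-0.6},{"dx":0,"dy":0,"dz":-0.18,"yaw":0,"jaw":-0.6},{"dx":0,"dy":0,"dz":-0.18,"yaw":0,"jaw":-0.6}]';python3 -c "
from h import *
delta((.511,-.260),.17,np.radians(78.0))"
```

```text
clock: 10.8
tcp_pos: [0.4711, 0.3835, 0.005]
orientation: [-0.312, -3.125, 0.002]
ft_force: [0.1, 0.3, 0.8]
opening: 0.0508
grasp_force: 0.0
clock: 11.47
tcp_pos: [0.4705, 0.3821, 0.0949]
orientation: [-0.311, -3.123, 0.006]
ft_force: [2.0, -0.2, -2.8]
opening: 0.0274
grasp_force: 40.4
clock: 12.13
tcp_pos: [0.471, 0.383, 0.1841]
orientation: [-0.311, -3.124, 0.003]
ft_force: [0.1, 0.5, -1.8]
opening: 0.0271
grasp_force: 40.6
pos [0.471  0.383  0.1841] tilt [-0.002 -0.002 -1.   ] closeang 78.6 q7 0.07 t 12.1
row dx dy dz yaw(x0.5rad): [-0.332 -1.245  0.03 ] 0.022
```

```bash
python3 -m crank '[{"dx":-0.166,"dy":-0.62,"dz":0,"yaw":0.02,"jaw":-0.6},{"dx":-0.166,"dy":-0.62,"dz":0,"yaw":0.02,"jaw":-0.6},{"dx":-0.166,"dy":-0.62,"dz":0,"yaw":0.02,"jaw":-0.6},{"dx":-0.166,"dy":-0.62,"dz":0,"yaw":0.02,"jaw":-0.6},{"dx":-0.166,"dy":-0.62,"dz":0,"yaw":0.02,"jaw":-0.6},{"dx":-0.166,"dy":-0.62,"dz":0,"yaw":0.02,"jaw":-0.6},{"dx":-0.166,"dy":-0.62,"dz":0,"yaw":0.02,"jaw":-0.6},{"dx":-0.166,"dy":-0.62,"dz":0,"yaw":0.02,"jaw":-0.6}]' >/dev/null; python3 -m crank '[{"dx":-0.166,"dy":-0.62,"dz":0,"yaw":0,"jaw":-0.6},{"dx":-0.166,"dy":-0.62,"dz":0,"yaw":0,"jaw":-0.6},{"dx":-0.166,"dy":-0.62,"dz":0,"yaw":0,"jaw":-0.6},{"dx":-0.166,"dy":-0.62,"dz":0,"yaw":0,"jaw":-0.6},{"dx":-0.166,"dy":-0.62,"dz":0,"yaw":0,"jaw":-0.6},{"dx":-0.166,"dy":-0.62,"dz":0,"yaw":0,"jaw":-0.6},{"dx":-0.166,"dy":-0.62,"dz":0,"yaw":0,"jaw":-0.6},{"dx":-0.166,"dy":-0.62,"dz":0,"yaw":0,"jaw":-0.6}]';python3 -c "
from h import *
delta((.511,-.260),.02,np.radians(78.0))"
```

```text
clock: 13.47
tcp_pos: [0.5074, -0.2619, 0.1844]
orientation: [-0.334, -3.122, 0.001]
ft_force: [0.2, 0.3, -2.9]
opening: 0.0272
grasp_force: 40.8
pos [ 0.5074 -0.2619  0.1844] tilt [-0.002 -0.    -1.   ] closeang 77.8 q7 1.11 t 13.5
row dx dy dz yaw(x0.5rad): [-0.007  0.005  0.329] -0.007
```

```bash
python3 -m crank '[{"dx":-0.007,"dy":0.005,"dz":0.06,"yaw":0,"jaw":-0.6},{"dx":-0.007,"dy":0.005,"dz":0.14,"yaw":0,"jaw":-0.6},{"dx":-0.007,"dy":0.005,"dz":0.21,"yaw":0,"jaw":-0.6},{"dx":-0.007,"dy":0.005,"dz":0.26,"yaw":0,"jaw":-0.6},{"dx":-0.007,"dy":0.005,"dz":0.3,"yaw":0,"jaw":-0.6},{"dx":-0.007,"dy":0.005,"dz":0.32,"yaw":0,"jaw":-0.6},{"dx":-0.007,"dy":0.005,"dz":0.32,"yaw":0,"jaw":-0.6},{"dx":-0.007,"dy":0.005,"dz":0.32,"yaw":0,"jaw":-0.6}]'; python3 -c "
from h import *
delta((.511,-.260),.0055,np.radians(78.0))
f=imaging.grab_frame('wrist');cv2.imwrite('pics/w5.png',f['image'])"
```

```text
clock: 14.13
tcp_pos: [0.5125, -0.2549, 0.0259]
orientation: [-0.327, -3.124, -0.001]
ft_force: [0.5, 1.2, -1.6]
opening: 0.027
grasp_force: 40.7
pos [ 0.5125 -0.2549  0.0259] tilt [-0.     0.001 -1.   ] closeang 78.1 q7 0.92 t 14.1
row dx dy dz yaw(x0.5rad): [ 0.001 -0.011  0.041] 0.002
```

View pics/w5.png

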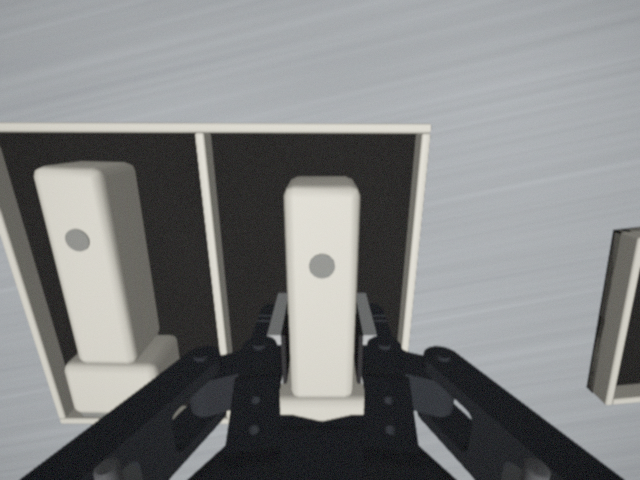

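The probe sits within the freed bay (probe column 322, bay walls at 210 and 418), about 5 mm too far right. I correct that while lowering.

```bash
python3 -m crank '[{"dx":0,"dy":-0.01,"dz":0,"yaw":0,"jaw":-0.6},{"dx":0,"dy":-0.01,"dz":0.012,"yaw":0,"jaw":-0.6},{"dx":0,"dy":-0.01,"dz":0.024,"yaw":0,"jaw":-0.6},{"dx":0,"dy":-0.01,"dz":0.032,"yaw":0,"jaw":-0.6},{"dx":0,"dy":-0.01,"dz":0.037,"yaw":0,"jaw":-0.6},{"dx":0,"dy":-0.01,"dz":0.04,"yaw":0,"jaw":-0.6},{"dx":0,"dy":-0.01,"dz":0.04,"yaw":0,"jaw":-0.6},{"dx":0,"dy":-0.01,"dz":0.04,"yaw":0,"jaw":-0.6}]';  python3 -m crank '[{"dx":0,"dy":0,"dz":0,"yaw":0,"jaw":-0.2},{"dx":0,"dy":0,"dz":0,"yaw":0,"jaw":0.1},{"dx":0,"dy":0,"dz":0,"yaw":0,"jaw":0.1},{"dx":0,"dy":0,"dz":0,"yaw":0,"jaw":0.1},{"dx":0,"dy":0,"dz":-0.06,"yaw":0,"jaw":0.1},{"dx":0,"dy":0,"dz":-0.14,"yaw":0,"jaw":0.1},{"dx":0,"dy":0,"dz":-0.22,"yaw":0,"jaw":0.1},{"dx":0,"dy":0,"dz":-0.3,"yaw":0,"jaw":0.1}]';python3 -c "
from h import *
delta((.457,.283),.2,np.radians(78))"
```

```text
clock: 14.85
tcp_pos: [0.511, -0.2605, 0.0085]
orientation: [0.328, 3.124, -0.005]
ft_force: [-11.3, 0.1, 27.0]
opening: 0.0274
grasp_force: 44.7
clock: 15.52
tcp_pos: [0.5111, -0.2596, 0.1571]
orientation: [-0.326, -3.124, -0.002]
ft_force: [0.2, -1.4, -0.7]
opening: 0.0472
grasp_force: 0.0
pos [ 0.5111 -0.2596  0.1571] tilt [-0.001  0.001 -1.   ] closeang 78.1 q7 1.09 t 15.5
row dx dy dz yaw(x0.5rad): [ 0.33   1.04  -0.084] 0.003
```

```bash
python3 -m crank '[{"dx":0.165,"dy":0.52,"dz":-0.08,"yaw":0,"jaw":0.7},{"dx":0.165,"dy":0.52,"dz":-0.08,"yaw":0,"jaw":0.7},{"dx":0.165,"dy":0.52,"dz":-0.08,"yaw":0,"jaw":0.7},{"dx":0.165,"dy":0.52,"dz":-0.08,"yaw":0,"jaw":0.7},{"dx":0.165,"dy":0.52,"dz":-0.08,"yaw":0,"jaw":0.7},{"dx":0.165,"dy":0.52,"dz":-0.08,"yaw":0,"jaw":0.7},{"dx":0.165,"dy":0.52,"dz":-0.08,"yaw":0,"jaw":0.7},{"dx":0.165,"dy":0.52,"dz":-0.08,"yaw":0,"jaw":0.7}]' >/dev/null; python3 -m crank '[{"dx":0.165,"dy":0.52,"dz":0,"yaw":0,"jaw":0.7},{"dx":0.165,"dy":0.52,"dz":0,"yaw":0,"jaw":0.7},{"dx":0.165,"dy":0.52,"dz":0,"yaw":0,"jaw":0.7},{"dx":0.165,"dy":0.52,"dz":0,"yaw":0,"jaw":0.7},{"dx":0.165,"dy":0.52,"dz":0,"yaw":0,"jaw":0.7},{"dx":0.165,"dy":0.52,"dz":0,"yaw":0,"jaw":0.7},{"dx":0.165,"dy":0.52,"dz":0,"yaw":0,"jaw":0.7},{"dx":0.165,"dy":0.52,"dz":0,"yaw":0,"jaw":0.7}]';python3 -c "
from h import *
delta((.457,.283),.03,np.radians(78.0))
f=imaging.grab_frame('wrist');T=imaging.grab_frame('top')['image'][205:325,375:535];S=imaging.grab_frame('scene')['image'][225:315,110:230]
cv2.imwrite('pics/c6.png',np.vstack([cv2.resize(f['image'],(400,300)),cv2.resize(np.hstack([cv2.resize(T,(400,300)),cv2.resize(S,(400,300))]),(400,150))]) if 0 else np.vstack([np.hstack([cv2.resize(T,(400,300)),cv2.resize(S,(400,300))]),np.hstack([cv2.resize(f['image'],(400,300))]*1+[np.zeros((300,400,3),np.uint8)])]))
h,s,v=cv2.split(cv2.cvtColor(f['image'],cv2.COLOR_BGR2HSV))
x,y=proj(f,(.457,.283,.09));print(x,y)
x,y=int(x),int(y)
comps(((h>100)&(h<125)&(s>185)).astype(np.uint8)*255,20,(max(x-40,0),max(y-40,0),x+40,y+40),'tip')
comps(((s<70)&(v>140)).astype(np.uint8)*255,100,(max(x-60,0),max(y-60,0),x+60,y+60),'body')
np.savez('wg1.npz',**{k:np.array(q) for k,q in f.items()})"
```

```text
clock: 16.85
tcp_pos: [0.4558, 0.2888, 0.1964]
orientation: [-0.316, -3.125, -0.007]
ft_force: [0.1, -0.0, 0.5]
opening: 0.0726
grasp_force: 0.0
pos [0.4558 0.2888 0.1964] tilt [-0.     0.005 -1.   ] closeang 78.5 q7 0.16 t 16.9
row dx dy dz yaw(x0.5rad): [-0.005 -0.012  0.333] 0.016
314.640240481157 242.76528975274456
tip A 44.5 c [316.8 240.4] wh [14.5 17.8] ang 78.7
body A 2094.5 c [316.  229.5] wh [53. 50.] ang 90.0
```

View pics/c6.png

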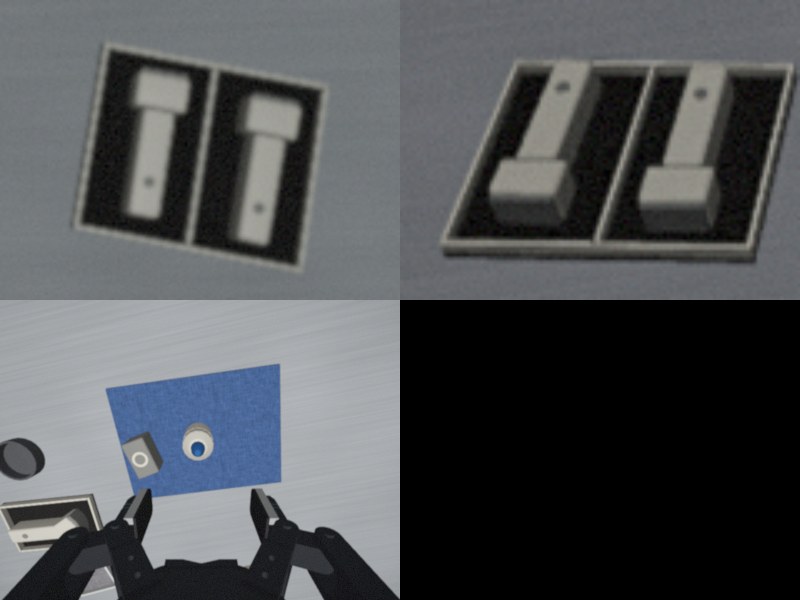

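Both probes now lie flat and inside their kit bays. The wrist view shows the gel tip at (317,239) and body columns 290–342.

Run:
```python
from h import *
f=imaging.grab_frame('wrist');T=imaging.grab_frame('top')
h,s,v=cv2.split(cv2.cvtColor(T['image'],cv2.COLOR_BGR2HSV))
print(tri(f,(316.8,240.4),T,(180.6,292.2)),plane(f,(316.8,240.4),.088),plane(T,(180.6,292.2),.088),plane(f,(316,229.5),.062))
delta(plane(f,(316.8,240.4),.088)[:2],.03)
print("holder",plane(f,(20*1.6,158*1.6),.022))
```

```text
(array([0.45583973, 0.27862075, 0.09601042]), np.float64(0.0018277466498517548)) [0.45768891 0.27738618 0.088     ] [0.45660664 0.28164177 0.088     ] [0.45623104 0.27661266 0.062     ]
pos [0.4584 0.2808 0.1955] tilt [-0.    -0.001 -1.   ] closeang 77.9 q7 0.16 t 17.1
row dx dy dz yaw(x0.5rad): [-0.    -0.007  0.331] 0.0
holder [ 0.43201106 -0.01475337  0.022     ]
```

Run:
```python
from h import *
f=imaging.grab_frame('wrist')
h,s,v=cv2.split(cv2.cvtColor(f['image'],cv2.COLOR_BGR2HSV));x,y=proj(f,(.457,.282,.09)).astype(int)
a=comps(((h>100)&(h<125)&(s>185)).astype(np.uint8)*255,20,(x-25,y-25,x+25,y+25),'tip')[0]
b=comps(((s<70)&(v>140)).astype(np.uint8)*255,500,(x-50,y-50,x+50,y+40),'body')[0]
pa=cv2.minAreaRect(a)[0];bx,by,bw,bh=cv2.boundingRect(b);print(pa,(bx,by,bw,bh))
print(plane(f,pa,.086),plane(f,(bx+bw/2,by+bh/2),.062))
T=imaging.grab_frame('top');print(tri(f,pa,T,(180.6,292.2)))
delta(plane(f,pa,.086)[:2],.03)
```

```text
tip A 83.5 c [324.9 233.9] wh [19.6 14.3] ang 76.0
body A 1974.5 c [326.  227.5] wh [49. 50.] ang 90.0
(324.8529357910156, 233.9117889404297) (301, 203, 51, 50)
[0.45489176 0.28364238 0.086     ] [0.45734898 0.28479443 0.062     ]
(array([0.45651136, 0.2835057 , 0.08129979]), np.float64(0.00041408892035658116))
pos [0.4584 0.281  0.1957] tilt [-0.    -0.001 -1.   ] closeang 77.9 q7 0.16 t 17.2
row dx dy dz yaw(x0.5rad): [0.008 0.004 0.331] 0.0
```

```bash
python3 -m crank '[{"dx":0.004,"dy":0.005,"dz":0.06,"yaw":0,"jaw":0.55},{"dx":0.004,"dy":0.005,"dz":0.12,"yaw":0,"jaw":0.55},{"dx":0.004,"dy":0.005,"dz":0.18,"yaw":0,"jaw":0.55},{"dx":0.004,"dy":0.005,"dz":0.24,"yaw":0,"jaw":0.55},{"dx":0.004,"dy":0.005,"dz":0.29,"yaw":0,"jaw":0.55},{"dx":0.004,"dy":0.005,"dz":0.32,"yaw":0,"jaw":0.55},{"dx":0.004,"dy":0.005,"dz":0.331,"yaw":0,"jaw":0.55},{"dx":0.004,"dy":0.005,"dz":0.331,"yaw":0,"jaw":0.55}]' 25; python3 -m crank '[{"dx":0,"dy":0,"dz":0,"yaw":0,"jaw":0.2},{"dx":0,"dy":0,"dz":0,"yaw":0,"jaw":-0.1},{"dx":0,"dy":0,"dz":0,"yaw":0,"jaw":-0.2},{"dx":0,"dy":0,"dz":0,"yaw":0,"jaw":-0.2},{"dx":0,"dy":0,"dz":0,"yaw":0,"jaw":-0.2},{"dx":0,"dy":0,"dz":-0.04,"yaw":0,"jaw":-0.2},{"dx":0,"dy":0,"dz":-0.1,"yaw":0,"jaw":-0.2},{"dx":0,"dy":0,"dz":-0.16,"yaw":0,"jaw":-0.2}]';python3 -c "
from h import *
delta((.4357,-.0173),.11)"
```

```text
clock: 17.87
tcp_pos: [0.4562, 0.2844, 0.0294]
orientation: [-0.329, -3.123, 0.002]
ft_force: [-0.1, -0.2, 0.2]
opening: 0.0662
grasp_force: 0.0
clock: 18.53
tcp_pos: [0.4557, 0.2853, 0.1113]
orientation: [-0.326, -3.123, 0.001]
ft_force: [0.6, -0.2, -0.6]
opening: 0.0429
grasp_force: 25.9
pos [0.4557 0.2853 0.1113] tilt [-0.001 -0.001 -1.   ] closeang 78.1 q7 0.05 t 18.5
row dx dy dz yaw(x0.5rad): [-0.086 -0.6    0.003] 0.0
```

```bash
python3 -m crank '[{"dx":-0.01,"dy":-0.07,"dz":0,"yaw":0,"jaw":-0.2},{"dx":-0.02,"dy":-0.15,"dz":0,"yaw":0,"jaw":-0.2},{"dx":-0.034,"dy":-0.23,"dz":0,"yaw":0,"jaw":-0.2},{"dx":-0.046,"dy":-0.31,"dz":0,"yaw":0,"jaw":-0.2},{"dx":-0.057,"dy":-0.39,"dz":0,"yaw":0,"jaw":-0.2},{"dx":-0.068,"dy":-0.47,"dz":0,"yaw":0,"jaw":-0.2},{"dx":-0.079,"dy":-0.55,"dz":0,"yaw":0,"jaw":-0.2},{"dx":-0.086,"dy":-0.6,"dz":0,"yaw":0,"jaw":-0.2}]' >/dev/null; python3 -m crank '[{"dx":0,"dy":0,"dz":0,"yaw":0,"jaw":-0.2},{"dx":0,"dy":0,"dz":0,"yaw":0,"jaw":-0.2},{"dx":0,"dy":0,"dz":0,"yaw":0,"jaw":-0.2},{"dx":0,"dy":0,"dz":0,"yaw":0,"jaw":-0.2},{"dx":0,"dy":0,"dz":0.04,"yaw":0,"jaw":-0.2},{"dx":0,"dy":0,"dz":0.08,"yaw":0,"jaw":-0.2},{"dx":0,"dy":0,"dz":0.1,"yaw":0,"jaw":-0.2},{"dx":0,"dy":0,"dz":0.1,"yaw":0,"jaw":-0.2}]';python3 -c "
from h import *
delta((.4357,-.0173),.0305)
f=imaging.grab_frame('wrist');cv2.imwrite('pics/w7.png',f['image']);S=imaging.grab_frame('scene')['image'];cv2.imwrite('pics/w7.png',np.hstack([cv2.resize(f['image'],(400,300)),cv2.resize(S[170:290,230:390],(400,300))]))"
```

```text
clock: 19.87
tcp_pos: [0.4354, -0.0154, 0.0591]
orientation: [-0.322, -3.123, -0.001]
ft_force: [0.8, 0.4, -0.2]
opening: 0.0431
grasp_force: 26.0
pos [ 0.4354 -0.0154  0.0591] tilt [-0.002  0.001 -1.   ] closeang 78.2 q7 0.42 t 19.9
row dx dy dz yaw(x0.5rad): [-0.002 -0.004  0.057] 0.0
```

View pics/w7.png

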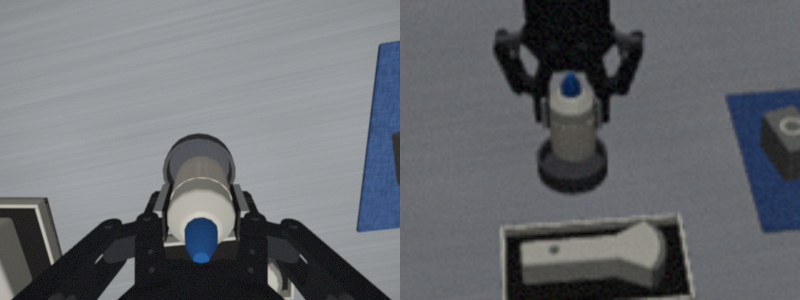

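Bottle is above the cup in both views (cup centre col about 199, bottle col about 203), a 2 mm offset that I correct while lowering.

```bash
python3 -m crank '[{"dx":-0.001,"dy":-0.004,"dz":0.015,"yaw":0,"jaw":-0.2},{"dx":-0.001,"dy":-0.004,"dz":0.03,"yaw":0,"jaw":-0.2},{"dx":-0.001,"dy":-0.004,"dz":0.042,"yaw":0,"jaw":-0.2},{"dx":-0.001,"dy":-0.004,"dz":0.05,"yaw":0,"jaw":-0.2},{"dx":-0.001,"dy":-0.004,"dz":0.055,"yaw":0,"jaw":-0.2},{"dx":-0.001,"dy":-0.004,"dz":0.057,"yaw":0,"jaw":-0.2},{"dx":-0.001,"dy":-0.004,"dz":0.057,"yaw":0,"jaw":-0.2},{"dx":-0.001,"dy":-0.004,"dz":0.057,"yaw":0,"jaw":-0.2}]';  python3 -m crank '[{"dx":0,"dy":0,"dz":0,"yaw":0,"jaw":0.1},{"dx":0,"dy":0,"dz":0,"yaw":0,"jaw":0.3},{"dx":0,"dy":0,"dz":0,"yaw":0,"jaw":0.5},{"dx":0,"dy":0,"dz":0,"yaw":0,"jaw":0.5},{"dx":0,"dy":0,"dz":-0.04,"yaw":0,"jaw":0.5},{"dx":0,"dy":0,"dz":-0.1,"yaw":0,"jaw":0.5},{"dx":0,"dy":0,"dz":-0.17,"yaw":0,"jaw":0.5},{"dx":0,"dy":0,"dz":-0.25,"yaw":0,"jaw":0.5}]';python3 -c "
from h import *
delta((.4648,.1952),.155,np.radians(100.1))"
```

```text
clock: 20.63
tcp_pos: [0.4361, -0.019, 0.0326]
orientation: [0.327, 3.124, -0.002]
ft_force: [-5.1, -1.0, 14.6]
opening: 0.0429
grasp_force: 27.4
clock: 21.3
tcp_pos: [0.4351, -0.0186, 0.1574]
orientation: [-0.325, -3.122, -0.001]
ft_force: [1.1, -1.4, -0.4]
opening: 0.0641
grasp_force: 0.0
pos [ 0.4351 -0.0186  0.1574] tilt [-0.003  0.001 -1.   ] closeang 78.1 q7 0.64 t 21.3
row dx dy dz yaw(x0.5rad): [0.03  0.431 0.005] -0.768
```

```bash
python3 -m crank '[{"dx":0.03,"dy":0.431,"dz":-0.06,"yaw":-0.77,"jaw":0.5},{"dx":0.03,"dy":0.431,"dz":-0.06,"yaw":-0.77,"jaw":0.5},{"dx":0.03,"dy":0.431,"dz":-0.06,"yaw":-0.77,"jaw":0.5},{"dx":0.03,"dy":0.431,"dz":-0.06,"yaw":-0.77,"jaw":0.5},{"dx":0.03,"dy":0.431,"dz":-0.06,"yaw":-0.77,"jaw":0.5},{"dx":0.03,"dy":0.431,"dz":-0.06,"yaw":-0.77,"jaw":0.5},{"dx":0.03,"dy":0.431,"dz":-0.06,"yaw":-0.77,"jaw":0.5},{"dx":0.03,"dy":0.431,"dz":-0.06,"yaw":-0.77,"jaw":0.5}]' >/dev/null; python3 -m crank '[{"dx":0,"dy":0,"dz":0,"yaw":0,"jaw":0.4},{"dx":0,"dy":0,"dz":0,"yaw":0,"jaw":0.4},{"dx":0,"dy":0,"dz":0,"yaw":0,"jaw":0.4},{"dx":0,"dy":0,"dz":0,"yaw":0,"jaw":0.4},{"dx":0,"dy":0,"dz":0,"yaw":0,"jaw":0.4},{"dx":0,"dy":0,"dz":0,"yaw":0,"jaw":0.4},{"dx":0,"dy":0,"dz":0,"yaw":0,"jaw":0.4},{"dx":0,"dy":0,"dz":0,"yaw":0,"jaw":0.4}]';python3 -c "
from h import *
f=imaging.grab_frame('wrist')
delta((.4648,.1952),.03,np.radians(100.1));print(proj(f,(.4648,.1952,.048)))
S=imaging.grab_frame('scene')['image'];T=imaging.grab_frame('top')['image']
cv2.imwrite('pics/w8.png',np.vstack([np.hstack([cv2.resize(f['image'],(400,300)),cv2.resize(S[190:290,240:373],(400,300))]),np.hstack([cv2.resize(T[140:215,265:365],(400,300)),cv2.resize(T[275:335,290:370],(400,300))])]))"
```

```text
clock: 22.63
tcp_pos: [0.4663, 0.1949, 0.1869]
orientation: [-0.276, 3.129, 0.0]
ft_force: [-0.4, 0.2, 0.0]
opening: 0.0597
grasp_force: 0.0
pos [0.4663 0.195  0.1869] tilt [ 0.  0. -1.] closeang 100.1 q7 0.61 t 22.7
row dx dy dz yaw(x0.5rad): [0.003 0.001 0.314] -0.0
[322.41806612 226.81034563]
```

View pics/w8.png

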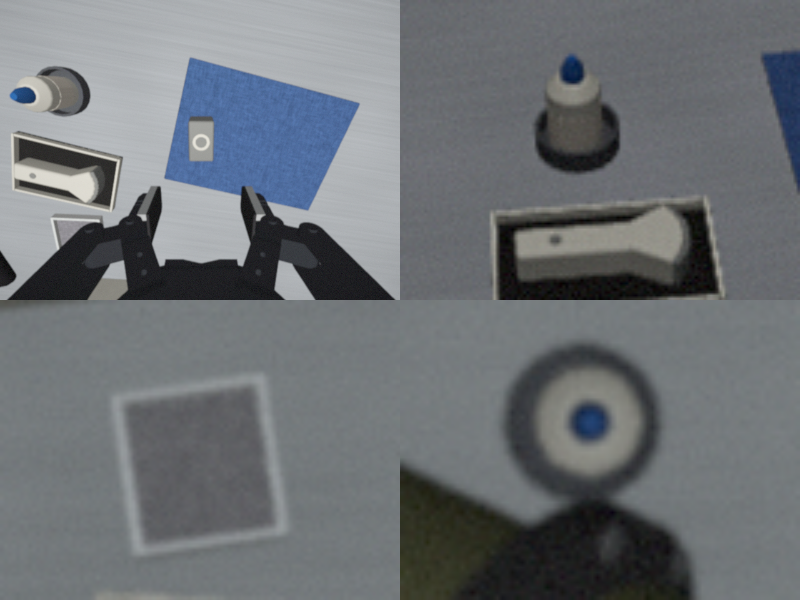

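The bottle stands in the cup, and the block's ring is centred between the fingers at about (322,227). Nest outer corners in the top view are about (292.8,163.8), (331.3,158.3), (337.3,198) and (298.8,203.5).

```bash
python3 -m crank '[{"dx":0.003,"dy":0.001,"dz":0.06,"yaw":0,"jaw":0.4},{"dx":0.003,"dy":0.001,"dz":0.12,"yaw":0,"jaw":0.4},{"dx":0.003,"dy":0.001,"dz":0.18,"yaw":0,"jaw":0.4},{"dx":0.003,"dy":0.001,"dz":0.24,"yaw":0,"jaw":0.4},{"dx":0.003,"dy":0.001,"dz":0.29,"yaw":0,"jaw":0.4},{"dx":0.003,"dy":0.001,"dz":0.32,"yaw":0,"jaw":0.4},{"dx":0.003,"dy":0.001,"dz":0.334,"yaw":0,"jaw":0.4},{"dx":0.003,"dy":0.001,"dz":0.334,"yaw":0,"jaw":0.4}]' 35; python3 -m crank '[{"dx":0,"dy":0,"dz":0,"yaw":0,"jaw":0.1},{"dx":0,"dy":0,"dz":0,"yaw":0,"jaw":-0.2},{"dx":0,"dy":0,"dz":0,"yaw":0,"jaw":-0.4},{"dx":0,"dy":0,"dz":0,"yaw":0,"jaw":-0.4},{"dx":0,"dy":0,"dz":0,"yaw":0,"jaw":-0.4},{"dx":0,"dy":0,"dz":-0.06,"yaw":0,"jaw":-0.4},{"dx":0,"dy":0,"dz":-0.13,"yaw":0,"jaw":-0.4},{"dx":0,"dy":0,"dz":-0.2,"yaw":0,"jaw":-0.4}]';python3 -c "
from h import *
T=imaging.grab_frame('top')
k=np.array([plane(T,p,.013)[:2] for p in((292.75,163.75),(331.25,158.25),(337.25,198),(298.75,203.5))]);c=k.mean(0)
e=[k[(i+1)%4]-k[i] for i in range(4)];print(k.round(4),'c',c,[(np.linalg.norm(x).round(4),np.degrees(np.arctan2(x[1],x[0])).round(1)) for x in e])
delta(c,.12,np.arctan2(e[0][1],e[0][0]))"
```

```text
clock: 23.45
tcp_pos: [0.464, 0.1951, 0.0188]
orientation: [0.277, -3.127, 0.001]
ft_force: [-0.1, 0.6, 0.7]
opening: 0.0598
grasp_force: 0.0
clock: 24.12
tcp_pos: [0.4639, 0.1951, 0.1211]
orientation: [0.277, -3.128, 0.0]
ft_force: [1.2, -0.5, -1.7]
opening: 0.0352
grasp_force: 35.7
[[ 0.7449  0.0516]
 [ 0.7561 -0.0371]
 [ 0.6628 -0.0484]
 [ 0.6518  0.0393]] c [0.70391163 0.00133673] [(np.float64(0.0894), np.float64(-82.8)), (np.float64(0.0941), np.float64(-173.1)), (np.float64(0.0884), np.float64(97.1)), (np.float64(0.0939), np.float64(7.5))]
pos [0.4661 0.1978 0.1273] tilt [ 0.006  0.003 -1.   ] closeang 100.2 q7 0.53 t 24.2
row dx dy dz yaw(x0.5rad): [-0.399 -0.471  0.016] 0.103
```

```bash
python3 -m crank '[{"dx":-0.05,"dy":-0.06,"dz":0,"yaw":0.1,"jaw":-0.4},{"dx":-0.1,"dy":-0.12,"dz":0,"yaw":0.1,"jaw":-0.4},{"dx":-0.16,"dy":-0.19,"dz":0,"yaw":0.1,"jaw":-0.4},{"dx":-0.22,"dy":-0.26,"dz":0,"yaw":0.1,"jaw":-0.4},{"dx":-0.28,"dy":-0.33,"dz":0,"yaw":0.1,"jaw":-0.4},{"dx":-0.34,"dy":-0.4,"dz":0,"yaw":0.1,"jaw":-0.4},{"dx":-0.4,"dy":-0.47,"dz":0,"yaw":0.1,"jaw":-0.4},{"dx":-0.4,"dy":-0.47,"dz":0,"yaw":0.1,"jaw":-0.4}]' > /dev/null; python3 -m crank '[{"dx":0,"dy":0,"dz":0,"yaw":0,"jaw":-0.4},{"dx":0,"dy":0,"dz":0,"yaw":0,"jaw":-0.4},{"dx":0,"dy":0,"dz":0,"yaw":0,"jaw":-0.4},{"dx":0,"dy":0,"dz":0.05,"yaw":0,"jaw":-0.4},{"dx":0,"dy":0,"dz":0.1,"yaw":0,"jaw":-0.4},{"dx":0,"dy":0,"dz":0.13,"yaw":0,"jaw":-0.4},{"dx":0,"dy":0,"dz":0.13,"yaw":0,"jaw":-0.4},{"dx":0,"dy":0,"dz":0.13,"yaw":0,"jaw":-0.4}]';python3 -c "
from h import *
f=imaging.grab_frame('wrist');cv2.imwrite('pics/w9.png',f['image'])
delta((.7039,.0013),.0205,np.radians(97.2))"
```

```text
clock: 25.5
tcp_pos: [0.7021, -0.0003, 0.0548]
orientation: [0.2, -3.134, -0.001]
ft_force: [0.3, 0.5, -0.9]
opening: 0.0358
grasp_force: 35.8
pos [ 7.029e-01 -1.000e-04  5.600e-02] tilt [ 0.001  0.001 -1.   ] closeang 97.3 q7 1.0 t 25.6
row dx dy dz yaw(x0.5rad): [-0.002  0.002  0.071] 0.003
```

View pics/w9.png

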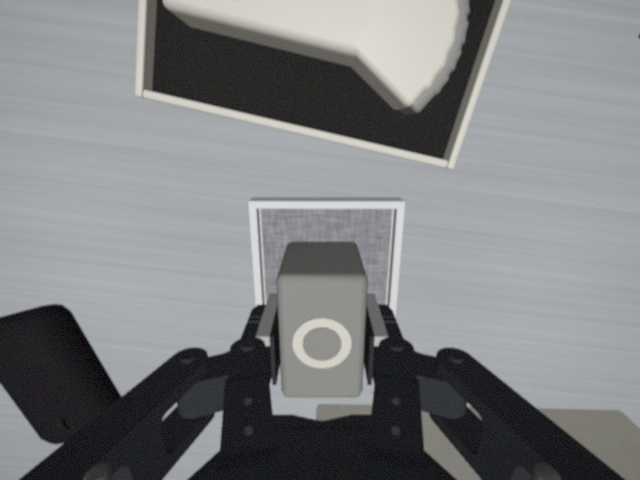

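The block is centred over the nest (block columns 280–365, nest walls 255–398) and parallel to it. I lower and release.

```bash
python3 -m crank '[{"dx":-0.002,"dy":0.002,"dz":0.02,"yaw":0,"jaw":-0.4},{"dx":-0.002,"dy":0.002,"dz":0.036,"yaw":0,"jaw":-0.4},{"dx":-0.002,"dy":0.002,"dz":0.05,"yaw":0,"jaw":-0.4},{"dx":-0.002,"dy":0.002,"dz":0.06,"yaw":0,"jaw":-0.4},{"dx":-0.002,"dy":0.002,"dz":0.067,"yaw":0,"jaw":-0.4},{"dx":-0.002,"dy":0.002,"dz":0.072,"yaw":0,"jaw":-0.4},{"dx":-0.002,"dy":0.002,"dz":0.072,"yaw":0,"jaw":-0.4},{"dx":-0.002,"dy":0.002,"dz":0.072,"yaw":0,"jaw":-0.4}]';  python3 -m crank '[{"dx":0,"dy":0,"dz":0,"yaw":0,"jaw":-0.1},{"dx":0,"dy":0,"dz":0,"yaw":0,"jaw":0.1},{"dx":0,"dy":0,"dz":0,"yaw":0,"jaw":0.2},{"dx":0,"dy":0,"dz":0,"yaw":0,"jaw":0.2},{"dx":0,"dy":0,"dz":-0.04,"yaw":0,"jaw":0.2},{"dx":0,"dy":0,"dz":-0.1,"yaw":0,"jaw":0.2},{"dx":0,"dy":0,"dz":-0.17,"yaw":0,"jaw":0.2},{"dx":0,"dy":0,"dz":-0.25,"yaw":0,"jaw":0.2}]'; python3 -m crank '[{"dx":0.08,"dy":0,"dz":-0.05,"yaw":0,"jaw":0.2},{"dx":0.16,"dy":0,"dz":-0.1,"yaw":0,"jaw":0.2},{"dx":0.24,"dy":0,"dz":-0.1,"yaw":0,"jaw":0.2},{"dx":0.24,"dy":0.08,"dz":-0.1,"yaw":0,"jaw":0.2},{"dx":0.24,"dy":0.16,"dz":-0.1,"yaw":0,"jaw":0.2},{"dx":0.24,"dy":0.24,"dz":-0.1,"yaw":0,"jaw":0.2},{"dx":0.24,"dy":0.24,"dz":-0.1,"yaw":0,"jaw":0.2},{"dx":0.24,"dy":0.24,"dz":-0.1,"yaw":0,"jaw":0.2}]' >/dev/null
python3 -c "
from h import *
S=imaging.grab_frame('scene')['image'];T=imaging.grab_frame('top')['image']
cv2.imwrite('pics/fin.png',np.hstack([cv2.resize(T[140:350,260:540],(400,300)),cv2.resize(S[190:370,110:350],(400,300))]))"
```

```text
clock: 26.22
tcp_pos: [0.7033, -0.0002, 0.0222]
orientation: [-0.198, 3.135, -0.003]
ft_force: [-9.9, -3.1, 22.5]
opening: 0.0354
grasp_force: 38.8
clock: 26.88
tcp_pos: [0.7028, -0.0001, 0.1433]
orientation: [0.198, -3.132, -0.001]
ft_force: [-0.2, -0.1, 0.2]
opening: 0.0511
grasp_force: 0.0
```

View pics/fin.png

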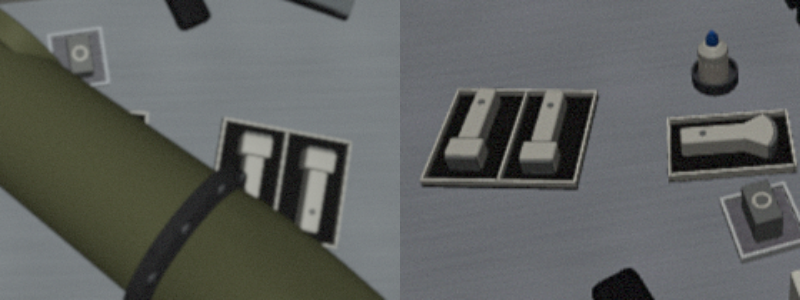

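Everything is seated: two straight probes in the kit, the fan probe in stock, the bottle upright in its holder, and the block upright in the nest.

```bash
python3 -c "
from workcell import robot
print(robot.get_state()['clock'],robot.job_done())"
```

```text
the job is handed in; nothing more can be done
27.65 None
```

The job is handed in at 27.7 s: the fan probe is in the stock tray, the spare straight probe is in the freed kit bay, the bottle is in its holder and the block is in its nest, all set down and seated in the final pictures.

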